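# Shut and lock the press mould

## Robot

A 6-joint arm with a two-finger parallel gripper is mounted at the origin on the work surface. World frame = base frame: x ahead of the robot, y to its left, z up, the work surface at z = 0. Lengths are in m, angles in rad, forces in N, time in s.
With the tool pointing down it reaches from about 0.4 to 0.925 m from the base axis. Payload 12.5 kg.
Tool frame: the origin (TCP) lies at the centre of the arm's flange, where the gripper is bolted on; the fingertips stand 190 mm ahead of it and the grasp point (between the pads) lies 171 mm ahead of it (tcp_to_grasp is the distance from the TCP to the grasp point, in m); z points along the fingers, y is the line along which they close (so a half turn about z gives the same grasp; the last joint's range is limited). The gripper opens to 95 mm and grips with 3 to 60 N. Pads are 20 mm wide; open, the fingers measure 119 mm over their backs; the gripper's body (75 mm by 180 mm) begins 59 mm behind the grasp point.
Start: joints at [1.133, 0.491, 1.559, -0, 1.092, -0.106], TCP at [0.204, 0.591, 0.405] pointing down, gripper open.
Joint ranges: [-3.1, 3.1], [-0.84, 2.19], [0.05, 2.79], [-1.13, 4.28], [0.06, 2.93], [-2.69, 2.69]. Speed limits (rad/s): [2.22, 2.22, 2.79, 3.14, 3.14, 3.14].

## Interface

Orientations are given as a unit quaternion [x, y, z, w].
In Python, from station import * gives the robot as it stands.
- The arm moves only by the shell command python3 -m crank 'ROWS' [OPENING]. ROWS is a JSON object of lists of equal length, an entry for each row: "translation": the shift along the tool's x, y, z in cm, a list of three; "twist": the turn, a rotation vector about the tool's x, y, z in rad, a list of three. A call has 1 to 12 rows; each row shifts and turns the commanded pose from where the row before left it, along the tool's axes as they then stand; what a row does not reach is not made up. A row lasts 1/12 s, in which the tool goes at most 41.7 mm and 7.16 degrees, less where a joint would pass 70% of its speed; a pose out of reach is approached as far as the arm can. A call with a gripper value outside its range is refused whole. OPENING is the finger opening in cm, from 0 to 9.51, set as the call begins (- or left out, the last holds). The fingers move at their own pace and stop on an object; the grip force is fixed at half the most. Time passes only in rows, so rows that do not move let the fingers close. It gives the time, the measured TCP pose, the force, the opening and the grip force at its end, in the units of the state.
- read_state(): the state, without advancing time (a new reading comes with each control period).
- snapshot(name): name is "scene" or "top" or "wrist"; returns a dict with "image" (384x512x3 uint8, blue, green, red), "K" (3x3 intrinsics, pixels), "extrinsics" (4x4, takes a point from camera to world coordinates); the wrist camera has in their place "hand_eye" (4x4, takes a point from camera to tool coordinates, whose origin is the TCP and whose axes are the flange's). Camera axes: x right, y down, z forward; pixel columns grow to the right and rows downward; lengths in m; the calibration is good to about 2 mm. The wrist camera is an equidistant fisheye: a pixel r from the principal point sees the ray r / f radians off the axis. A picture is of the moment at which its call begins: read the wrist's pose just before it. There is no depth.
- finish_job(): hands the job in; it is judged then, once.
Trained networks look in a picture, given as the dict that the camera call returned (one of the last four; its "shot" number tells which), for a name from the list of things; names that differ only in an ending like _2 or _b are one class to them, and where a whole thing is asked for, a point or a joint stands for the part that bears it (a point fixed in the world has none). Each returns a list of dicts, best first, with "p" (0 to 1); they miss things now and then, are a little off and sometimes report something else, mostly with a low value. They report only what shows in the picture. A call takes as long as a camera call. They do not tell look-alikes from the thing itself.
- silhouettes(picture, target): "mask" (384x512 bool, what is visible of it) and "extent" ([left, top, right, bottom] in pixels, round what is visible of it).
- pinpoint(picture, target): "location" ([column, row] in pixels: a listed point, or the origin of a listed thing).
The state is a dict: "clock": time; "joint_pos": joint angles; "joint_velocities": joint speeds; "joint_efforts": joint torques, N m; "ee_pos": TCP position; "eef_rot": TCP orientation; "ft_force": force on the tool from outside, world axes, zero at the start; "ft_torque": the same for the moment, N m; "width": opening from 0.0 (shut) to 1.0 (fully open); "finger_force": force on a finger pad.
Only numpy, scipy, OpenCV 4.12 (cv2) and the standard library are available. Lean on these libraries where they do the work, as an engineer would, in place of code of your own. Each camera call takes 0.05 s, during which the arm holds its last target. There are 200 camera calls.

## Task

Swing the open half of the little iron press mould shut on its hinge pin, gently and without slamming, and keep it pressed firmly against the other half for at least a second so that the faces bed, but not so hard that the edges bruise. Then take the brass-headed lock pin out of the wooden block and put it down through both lugs, without forcing it, until its collar sits on the upper lug, and let go. Leave the glass, the brush and the black-handled drift where they are.

Things in the scene. Friction and masses are not known exactly. Their poses are not given: they have to be found in the camera images.
- mould_base: grey steel mounting plate of the mould, 190 x 220 x 12 mm, bolted to the bench. Origin on the axis of the 12 mm upright hinge pin, at bench level; x points from the hinge along the closed parting line to the lock lugs, y to the side where the swinging half opens, z up. The plate spans x -40..150, y -70..150. The hinge head tops out 68 mm above the bench.
- fixed_half: dark iron mould half that does not move, x 22..100, y -38..0 (foot flange to -44), 50 mm high on the plate. Origin on the hinge axis at the plate's top (12 mm above the bench); axes as the plate's. Its bright parting face is the plane y = 0. A squeeze of 5 to 14 N between the two faces beds them; more than 14 N, or a slam, bruises the edges.
- swing_half: dark iron mould half, 0.6 to 1.3 kg, loose on the hinge pin (0.5 mm play), sliding flat on the dry plate, staying where it is left. Origin on the hinge axis, underside (12 mm above the bench); block x 22..100, y 0..38, 50 mm high, face relieved 1 mm by the hinge; its x axis is parallel to the plate's when shut, yaw grows as it opens; starts 0.5 to 1.05 rad open.
- push_face (a point): point on the upright face of the swinging half's foot flange (y = +44 mm, 18 mm high, along the whole outer side, 6 mm proud of the block), near the free corner: 90 mm from the hinge axis along x, 21 mm above the bench. Pushing along the half's -y shuts it. It drags 1 to 8 N here, differing each time; once shut, about 12 N more than the drag squeezes the faces with some 7 to 11 N.
- swing_hole (a point): centre of the hole's top rim in the upper lug, which belongs to the swinging half: 120 mm from the hinge axis along the half's x, on its y = 0 plane; rim 56 mm above the bench. Hole 12 mm across, lug 28 x 28 x 12 mm. The half's block starts 20 mm towards the hinge and is 6 mm higher than the lug.
- fixed_hole (a point): centre of the hole's top rim in the lower lug, which belongs to the fixed half: 120 mm from the hinge axis along its x, at y = 0; rim 38 mm above the bench, hole 12 mm across, lug 12 mm thick. When the mould is shut the upper hole stands right over it, 6 mm of air between the lugs.
- pin_block: wooden block 160 x 56 x 50 mm, fixed on the bench, long along its x, with three upright blind holes 12 mm across and 42 mm deep at x = -50, 0 and +50 mm. Origin at the centre of its underside. The lock pin stands in one end hole, the drift in the other; which is which varies.
- lock_pin: upright lock pin, 100 g, 82 mm long: steel shank 10 mm across and 38 mm long with a 6 mm tapered point, then a collar 20 mm across and 4 mm thick, then a knurled brass grip 16 mm across and 40 mm tall. Origin at the tip, z up along the pin. In the block its collar rests on the block's top, 50 mm above the bench; fully home in the mould its collar rests on the upper lug.
- lock_pin_grip (a point): point on the pin's axis to grasp it at, 68 mm above its tip (30 mm above the collar's underside), 14 mm below the top of the brass grip.
- lock_pin_tip (a point): tip of the lock pin's shank; 18 mm above the bench when the pin is fully home in the mould.
- drift: bending drift with a slim black grip 12 mm across, otherwise as long as the lock pin, standing in the wooden block; not wanted. Origin at its tip.
- salt_dish: green glass salt dish, 68 mm across, 30 mm high, on the bench to the left; leave alone. Origin under its centre.
- candlestick: yellow glass candlestick, 72 mm across the foot, 112 mm high, on the bench to the left; leave alone. Origin under its centre.
- brush: hand brush lying on the bench to the right beyond the wooden block; leave alone. Origin under its middle.
Mind the look-alikes: they are no part of the job. Of the things that look like the swing_half, the largest one is meant. Leave any purple look-alike of the lock_pin alone.

How it is judged:
On the way, in this order (a step that is already met when the one before it is completed fails the run):
1. the swinging half is shut and kept pressed on the fixed half with at least 5 N for 1 s (y of swing_hole in the frame of fixed_half below 0.0025 m and contact force between swing_half and fixed_half above 5 N), for 1 s.
2. the lock pin stands in both lugs, its collar down on the upper lug (horizontal distance between lock_pin_tip and fixed_hole below 0.003 m and height (world z) of lock_pin_tip below 0.0215 m and angle between lock_pin's own z axis and vertical below 0.08 rad), for 0.2 s.
At the end, for the whole second after the job is handed in: the mould shut (less than 2.5 mm open at the lug holes), the lock pin upright through both lugs within 3 mm of the lower hole's axis, its tip below 21.5 mm over the bench (collar on the lug within 3.5 mm), both at rest (all of step 2 and y of swing_hole in the frame of fixed_half below 0.0025 m and linear speed of each of lock_pin, swing_half below 0.01 m/s); the robot touches nothing.
It fails at once if the parting faces are slammed or squeezed together with over 14 N (contact force between swing_half and fixed_half above 14 N).
It fails at once if the lock pin is forced against a lug with over 20 N (contact force between lock_pin and swing_half above 20 N or contact force between lock_pin and fixed_half above 20 N).
It fails at once if the glass, the brush or the drift is moved more than 20 mm (distance of any of salt_dish, candlestick, brush, drift from where it was at the start of the episode above 0.02 m).
It fails at once if a glass piece is tipped (angle between any of salt_dish, candlestick's own z axis and vertical above 0.3 rad).
It also fails if it takes over 67 s, if anything falls off the work surface, if the arm or the gripper's body presses on something with over 40 N, if the wrist force passes 120 N, or if a joint passes its speed limit or range.

## Working session

There is one attempt and no reset: what is moved stays moved. The work goes in short steps, Python scripts to look and compute and a shell command to move; the robot and the scene stay as the last step left them, time stands still between calls to the robot, and variables do not carry over. Pictures are saved under pics/ and viewed, at most 10 in all, crops included, and the job is handed in when it is done.

```bash
mkdir -p pics; ls; python3 - <<'E'
from station import *
import cv2,numpy as np
s=read_state();print({k:np.round(v,3).tolist() for k,v in s.items()})
a=snapshot("scene");b=snapshot("top")
for p,t in((a,'s'),(b,'t')):
    cv2.imwrite(f'pics/{t}1.png',p['image'])
    print(np.round(p['K'],1).tolist(),np.round(p['extrinsics'],3).tolist())
    for n in ['mould_base','fixed_half','swing_half','push_face','swing_hole','fixed_hole','pin_block','lock_pin','lock_pin_grip','drift']:
        print(t,n,[(np.round(d['location']).tolist(),round(d['p'],2)) for d in pinpoint(p,n)[:4]])
E
```

```text
pics
{'clock': 0.0, 'joint_pos': [1.133, 0.492, 1.559, 0.0, 1.092, -0.106], 'joint_velocities': [0.0, -0.0, 0.001, -0.0, -0.001, -0.002], 'joint_efforts': [-0.002, -61.264, -25.818, 0.069, 0.048, -0.0], 'ee_pos': [0.204, 0.591, 0.404], 'eef_rot': [0.165, 0.986, -0.001, -0.0], 'ft_force': [0.428, 0.033, 0.868], 'ft_torque': [0.017, -0.01, 0.002], 'finger_force': 0.0, 'width': 0.998}
[[358.3, 0.0, 254.4], [0.0, 358.3, 192.8], [0.0, 0.0, 1.0]] [[0.841, 0.453, -0.297, 0.786], [0.541, -0.69, 0.481, -0.446], [0.013, -0.565, -0.825, 0.828], [0.0, 0.0, 0.0, 1.0]]
s mould_base [([242.0, 222.0], 0.61)]
s fixed_half [([245.0, 218.0], 0.76), ([364.0, 142.0], 0.74)]
s swing_half [([171.0, 238.0], 0.85), ([239.0, 165.0], 0.63), ([241.0, 218.0], 0.6)]
s push_face [([172.0, 214.0], 0.82), ([213.0, 173.0], 0.82), ([258.0, 189.0], 0.61)]
s swing_hole [([190.0, 205.0], 0.84), ([208.0, 161.0], 0.62)]
s fixed_hole [([284.0, 229.0], 0.77)]
s pin_block []
s lock_pin [([234.0, 335.0], 0.62), ([210.0, 307.0], 0.51)]
s lock_pin_grip [([206.0, 298.0], 0.62), ([236.0, 331.0], 0.41)]
s drift [([186.0, 279.0], 0.
[... 215 characters left out ...]
.69), ([266.0, 200.0], 0.59)]
t fixed_half [([334.0, 209.0], 0.65), ([266.0, 199.0], 0.64), ([260.0, 162.0], 0.21)]
t swing_half [([312.0, 243.0], 0.73), ([223.0, 235.0], 0.62), ([266.0, 200.0], 0.57)]
t push_face [([230.0, 199.0], 0.59), ([293.0, 252.0], 0.52), ([239.0, 248.0], 0.45)]
t swing_hole [([231.0, 186.0], 0.87), ([287.0, 240.0], 0.72), ([234.0, 261.0], 0.71)]
t fixed_hole [([261.0, 164.0], 0.88), ([128.0, 150.0], 0.64)]
t pin_block [([338.0, 194.0], 0.8), ([333.0, 209.0], 0.51)]
t lock_pin [([342.0, 181.0], 0.42), ([344.0, 154.0], 0.41)]
t lock_pin_grip [([346.0, 146.0], 0.51)]
t drift [([262.0, 165.0], 0.69), ([336.0, 193.0], 0.64), ([333.0, 208.0], 0.62), ([265.0, 196.0], 0.24)]
```

View pics/s1.png

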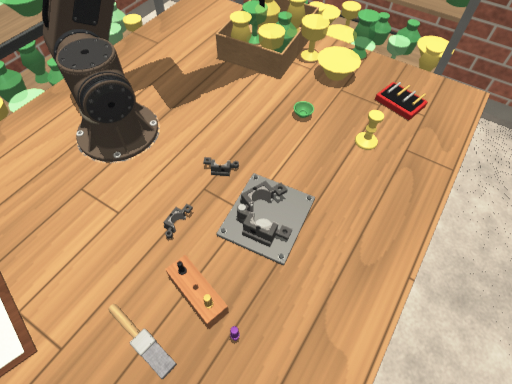

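View pics/t1.png

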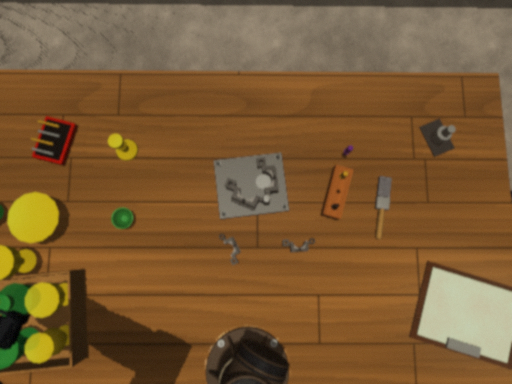

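The scene view shows the mould on its grey plate, with the hinge near (241,212), the swing half towards (270,188) and the fixed half at (262,230). The lock pin (brass) is at (208,299) and the drift (black) at (182,267). In the top view the plate is at (250,185), the hinge at (266,199), the fixed lug at (261,164) and the swing lug at (231,186). The lock pin is at (345,174), the purple decoy at (348,151), and two small look-alike halves lie on the bench nearer the robot.

```bash
cat >h.py <<'E'
from station import *
import cv2,numpy as np
from scipy.spatial.transform import Rotation as R
def cam(p,s=None):
    if 'extrinsics' in p: return np.array(p['extrinsics'])
    T=np.eye(4);T[:3,:3]=R.from_quat(s['eef_rot']).as_matrix();T[:3,3]=s['ee_pos'];return T@np.array(p['hand_eye'])
def ray(p,px,s=None):
    K=np.array(p['K']);T=cam(p,s);v=np.array([(px[0]-K[0,2])/K[0,0],(px[1]-K[1,2])/K[1,1]])
    if 'extrinsics' in p: d=np.r_[v,1]
    else:
        r=np.linalg.norm(v);d=np.r_[v*np.sinc(r/np.pi)/np.sinc(0) if 0 else v/max(r,1e-9)*np.sin(r),np.cos(r)]
    return T[:3,3],T[:3,:3]@d
def at(p,px,z,s=None):
    o,d=ray(p,px,s);return o+d*(z-o[2])/d[2]
def proj(p,X,s=None):
    K=np.array(p['K']);q=np.linalg.inv(cam(p,s))@np.r_[X,1]
    if 'extrinsics' in p: v=q[:2]/q[2]
    else:
        r=np.hypot(*q[:2]);v=q[:2]/max(r,1e-9)*np.arctan2(r,q[2])
    return v*[K[0,0],K[1,1]]+K[:2,2]
Z=dict(mould_base=0,fixed_half=.012,swing_half=.012,push_face=.021,swing_hole=.056,fixed_hole=.038,pin_block=0,lock_pin=.012,lock_pin_grip=.080,drift=.012)
def look(name,things,z={}):
    s=read_state();p=snapshot(name)
    for n in things:
        print(name,n,[(np.round(d['location']).tolist(),round(d['p'],2),np.round(at(p,d['location'],z.get(n,Z[n]),s)[:2],4).tolist()) for d in pinpoint(p,n)[:4]])
    return s,p
E
python3 - <<'E'
from h import *
for n in ('scene','top'):
    s,p=look(n,['mould_base','fixed_half','swing_half','swing_hole','fixed_hole','push_face','lock_pin_grip'])
    for q in {'scene':[((208,299),.094),((182,267),.094)],'top':[((345,174),.094),((335,206),.094)]}[n]: print(q,at(p,*q))
E
```

```text
scene mould_base [([241.0, 220.0], 0.6, [0.5058, -0.0574])]
scene fixed_half []
scene swing_half [([244.0, 217.0], 0.93, [0.5128, -0.0495]), ([236.0, 168.0], 0.89, [0.4006, 0.075]), ([170.0, 236.0], 0.87, [0.3858, -0.1999])]
scene swing_hole [([191.0, 206.0], 0.93, [0.3965, -0.118]), ([206.0, 160.0], 0.76, [0.3371, 0.0248]), ([281.0, 184.0], 0.65, [0.5525, 0.0663])]
scene fixed_hole [([283.0, 234.0], 0.88, [0.6288, -0.05])]
scene push_face [([177.0, 215.0], 0.98, [0.3642, -0.1449]), ([257.0, 185.0], 0.62, [0.4882, 0.0522])]
scene lock_pin_grip [([207.0, 296.0], 0.64, [0.5776, -0.2865])]
((208, 299), 0.094) [ 0.58611552 -0.29353831  0.094     ]
((182, 267), 0.094) [ 0.49673609 -0.26817694  0.094     ]
top mould_base [([266.0, 201.0], 0.64, [0.5078, -0.0592])]
top fixed_half [([264.0, 197.0], 0.81, [0.5175, -0.0534])]
top swing_half [([264.0, 201.0], 0.79, [0.5063, -0.0527]), ([313.0, 241.0], 0.65, [0.3821, -0.2045]), ([222.0, 236.0], 0.46, [0.3942, 0.0775])]
top swing_hole [([234.0, 261.0], 0.68, [0.32, 0.0368]), ([229.0, 184.0], 0.58, [0.5516, 0.0548]), ([287.0, 240.0], 0.57, [0.3829, -0.1196])]
top fixed_hole [([262.0, 163.0], 0.91, [0.6235, -0.0462])]
top push_face [([238.0, 249.0], 0.77, [0.3559, 0.0265]), ([233.0, 198.0], 0.58, [0.5152, 0.0446]), ([296.0, 254.0], 0.53, [0.34, -0.1504])]
top lock_pin_grip [([347.0, 148.0], 0.6, [0.6598, -0.3032]), ([346.0, 170.0], 0.59, [0.5926, -0.297]), ([126.0, 149.0], 0.29, [0.6544, 0.3665])]
((345, 174), 0.094) [ 0.57782956 -0.29151213  0.094     ]
((335, 206), 0.094) [ 0.48183178 -0.25886204  0.094     ]
```

```bash
M='python3 -m crank'
python3 -m crank '{"translation":[[-2.42,-2.03,0],[-2.42,-2.03,0],[-2.42,-2.03,0],[-2.42,-2.03,0],[-2.42,-2.03,0],[-2.42,-2.03,0],[-2.42,-2.03,0],[-2.42,-2.03,0],[-2.42,-2.03,0],[-2.42,-2.03,0]],"twist":[[0,0,0],[0,0,0],[0,0,0],[0,0,0],[0,0,0],[0,0,0],[0,0,0],[0,0,0],[0,0,0],[0,0,0]]}' 0
python3 -m crank '{"translation":[[-2.42,-2.03,0],[-2.42,-2.03,0],[-2.42,-2.03,0],[-2.42,-2.03,0],[-2.42,-2.03,0],[-2.42,-2.03,0],[-2.42,-2.03,0],[-2.42,-2.03,0],[-2.42,-2.03,0],[-2.42,-2.03,0],[0,0,0],[0,0,0]],"twist":[[0,0,0],[0,0,0],[0,0,0],[0,0,0],[0,0,0],[0,0,0],[0,0,0],[0,0,0],[0,0,0],[0,0,0],[0,0,0],[0,0,0]]}'
python3 - <<'E'
from h import *
s,p=look('wrist',['mould_base','fixed_half','swing_half','swing_hole','fixed_hole','push_face','lock_pin_grip'])
print(np.round(p['hand_eye'],3).tolist(),np.round(p['K'],1).tolist(),s['ee_pos'],s['eef_rot'],s['ft_force'])
cv2.imwrite('pics/w1.png',p['image'])
E
```

```text
clock: 2.73
ee_pos: [0.3667, 0.3188, 0.4049]
eef_rot: [0.165, 0.986, 0.0, 0.0]
ft_force: [0.6, 0.3, -0.2]
width: 0.356
finger_force: 0.0
clock: 3.73
ee_pos: [0.5294, 0.0482, 0.4045]
eef_rot: [0.166, 0.986, 0.0, -0.0]
ft_force: [-0.8, 1.4, -0.7]
width: 0.006
finger_force: 0.0
wrist mould_base [([176.0, 174.0], 0.97, [0.5095, -0.0546])]
wrist fixed_half []
wrist swing_half [([173.0, 177.0], 0.94, [0.5102, -0.056]), ([66.0, 128.0], 0.89, [0.3853, -0.1859]), ([244.0, 58.0], 0.56, [0.3982, 0.0831])]
wrist swing_hole [([194.0, 10.0], 0.81, [0.3312, 0.0484]), ([96.0, 106.0], 0.57, [0.3876, -0.1011])]
wrist fixed_hole []
wrist push_face [([187.0, 44.0], 0.69, [0.3564, 0.0234]), ([242.0, 147.0], 0.61, [0.5017, 0.0441]), ([87.0, 91.0], 0.56, [0.3562, -0.1255])]
wrist lock_pin_grip []
[[0.0, -0.96, -0.281, 0.078], [1.0, 0.0, -0.0, 0.001], [0.0, -0.281, 0.96, 0.02], [0.0, 0.0, 0.0, 1.0]] [[297.3, 0.0, 253.4], [0.0, 297.3, 187.8], [0.0, 0.0, 1.0]] [0.52936505 0.04820609 0.40447276] [ 1.66406040e-01  9.86057304e-01  5.15301590e-05 -1.42527643e-04] [-0.8046803   1.38393278 -0.732132  ]
```

View pics/w1.png

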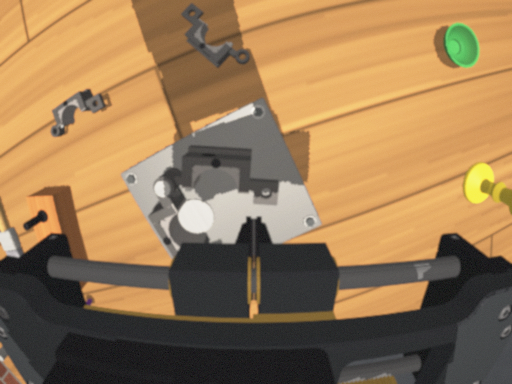

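The wrist view shows the hinge head near (163,187), the swing half's lug hole near (266,191), its flange edge along (190,150)–(252,150), and plate bolts at (131,178), (258,110) and (311,221).

```bash
python3 - <<'E'
from h import *
s=read_state();p=snapshot('wrist')
for n,q,z in[('hinge',(163,187),.068),('hole',(266,191),.056),('hinge0',(176,174),0),('c1',(122,176),.012),('c2',(262,100),.012),('c3',(320,222),.012),('fl1',(193,149),.03),('fl2',(253,151),.03)]: print(n,np.round(at(p,q,z,s)[:2],4))
c=p['image'][90:240,110:330];cv2.imwrite('pics/w2.png',cv2.resize(c,None,fx=3.6,fy=3.6,interpolation=cv2.INTER_CUBIC))
E
```

```text
hinge [ 0.5082 -0.051 ]
hole [0.5544 0.058 ]
hinge0 [ 0.5087 -0.0532]
c1 [ 0.4831 -0.125 ]
c2 [0.4546 0.0881]
c3 [0.6346 0.1124]
fl1 [ 0.4826 -0.0107]
fl2 [0.5093 0.0575]
```

View pics/w2.png

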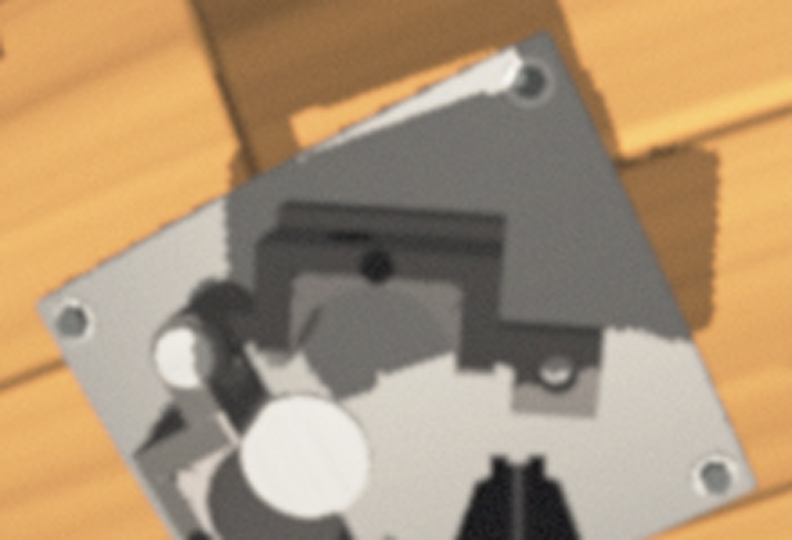

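```bash

python3 -m crank '{"translation":[[2.22,-0.45,0],[2.22,-0.45,0],[0,0,3.25],[0,0,3.25],[0,0,3.25],[0,0,3.25],[0,0,3.25],[0,0,3.25],[0,0,0],[0,0,0]],"twist":[[0,0,0.028],[0,0,0.028],[0,0,0],[0,0,0],[0,0,0],[0,0,0],[0,0,0],[0,0,0],[0,0,0],[0,0,0]]}'
python3 - <<'E'
from h import *
s=read_state();p=snapshot('wrist')
h=[];
print(s['ee_pos'],s['eef_rot'],s['ft_force'])
c=p['image'];cv2.imwrite('pics/w3.png',cv2.resize(c,(800,600)))
look('wrist',['mould_base','swing_half','swing_hole','fixed_hole','push_face'])
E
```

```text
clock: 5.02
ee_pos: [0.4841, 0.0561, 0.2092]
eef_rot: [0.193, 0.981, -0.0, -0.002]
ft_force: [-0.2, 0.5, 0.8]
width: 0.008
finger_force: 0.0
[0.48410713 0.05614039 0.20917352] [ 1.92573906e-01  9.81281167e-01 -2.33061456e-04 -1.58351339e-03] [-0.23868933  0.50109725  0.82566162]
wrist mould_base [([140.0, 288.0], 0.85, [0.5084, -0.053])]
wrist swing_half [([133.0, 298.0], 0.97, [0.5083, -0.0551]), ([233.0, 84.0], 0.83, [0.3968, 0.0804])]
wrist swing_hole []
wrist fixed_hole []
wrist push_face [([129.0, 63.0], 0.91, [0.3589, 0.0291])]
```

View pics/w3.png

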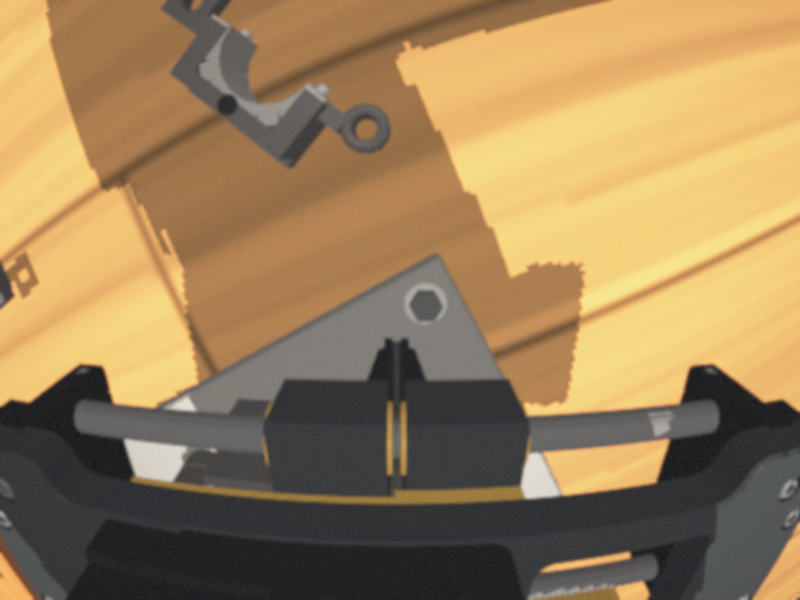

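The fingers stand on the plate just outside the flange, with the plate's bolt at (425,303), and nothing is touched yet. Starting the arc push.

```bash

python3 -m crank '{"translation":[[-0.15,0,0.05],[-0.15,0,0.05],[-0.15,0,0.05],[-0.15,0,0.05],[-0.15,0,0],[-0.15,0,0]],"twist":[[0,0,0],[0,0,0],[0,0,0],[0,0,0],[0,0,0],[0,0,0]]}'
python3 -m crank '{"translation":[[-0.447,0.259,0],[-0.447,0.259,0],[-0.447,0.259,0],[-0.447,0.259,0],[-0.447,0.259,0],[-0.447,0.259,0]],"twist":[[0,0,0.05],[0,0,0.05],[0,0,0.05],[0,0,0.05],[0,0,0.05],[0,0,0.05]]}'
python3 - <<'E'
from h import *
look('top',['swing_hole','fixed_hole','push_face','mould_base'])
s,p=look('wrist',['swing_hole','fixed_hole'])
E
```

```text
clock: 5.87
ee_pos: [0.4926, 0.0525, 0.2076]
eef_rot: [0.193, 0.981, 0.0, -0.0]
ft_force: [0.7, -0.3, 0.2]
width: 0.003
finger_force: 0.0
clock: 6.37
ee_pos: [0.5233, 0.053, 0.2075]
eef_rot: [0.338, 0.941, -0.0, -0.001]
ft_force: [-1.2, 1.4, 0.8]
width: 0.006
finger_force: 0.8
top swing_hole [([288.0, 241.0], 0.58, [0.3808, -0.1217])]
top fixed_hole [([261.0, 163.0], 0.85, [0.6219, -0.0434]), ([333.0, 207.0], 0.71, [0.4839, -0.2641])]
top push_face [([294.0, 252.0], 0.7, [0.3457, -0.1443]), ([268.0, 198.0], 0.3, [0.5141, -0.0646])]
top mould_base [([267.0, 199.0], 0.77, [0.5143, -0.0618])]
wrist swing_hole [([39.0, 12.0], 0.6, [0.3448, 0.0528])]
wrist fixed_hole []
```

```bash

python3 -m crank '{"translation":[[-0.447,0.259,0],[-0.447,0.259,0],[-0.447,0.259,0],[-0.447,0.259,0],[-0.447,0.259,0],[-0.447,0.259,0],[-0.447,0.259,0],[-0.447,0.259,0],[-0.447,0.259,0],[-0.447,0.259,0]],"twist":[[0,0,0.05],[0,0,0.05],[0,0,0.05],[0,0,0.05],[0,0,0.05],[0,0,0.05],[0,0,0.05],[0,0,0.05],[0,0,0.05],[0,0,0.05]]}'
python3 - <<'E'
from h import *
s,p=look('wrist',['swing_hole','fixed_hole','mould_base'])
s,p=look('scene',['swing_hole','fixed_hole','mould_base'])
c=p['image'][150:280,190:340];cv2.imwrite('pics/s2.png',cv2.resize(c,None,fx=4,fy=4,interpolation=cv2.INTER_CUBIC))
E
```

```text
clock: 7.6
ee_pos: [0.5707, 0.0338, 0.2077]
eef_rot: [0.56, 0.828, 0.0, -0.0]
ft_force: [0.3, 3.7, 0.3]
width: 0.006
finger_force: 1.3
wrist swing_hole []
wrist fixed_hole []
wrist mould_base [([140.0, 288.0], 0.67, [0.5097, -0.0545])]
scene swing_hole [([205.0, 159.0], 0.94, [0.3321, 0.0263]), ([187.0, 205.0], 0.75, [0.3856, -0.1226]), ([290.0, 215.0], 0.64, [0.6211, -0.0027])]
scene fixed_hole [([283.0, 232.0], 0.97, [0.6251, -0.0461]), ([279.0, 205.0], 0.26, [0.5784, 0.0175])]
scene mould_base [([244.0, 221.0], 0.86, [0.5154, -0.0555])]
```

View pics/s2.png

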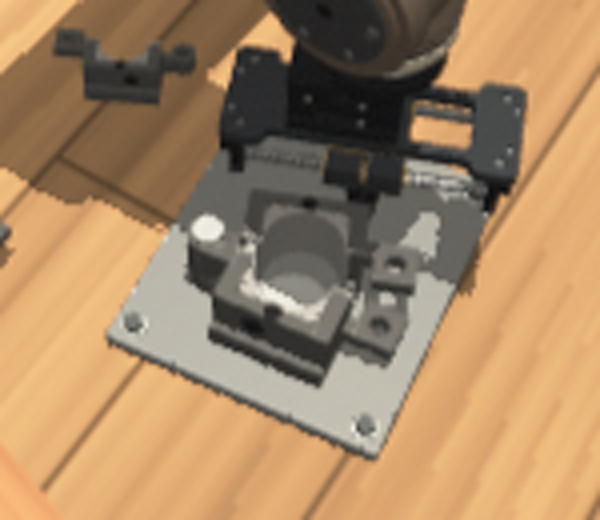

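The lugs' holes show at (395,265) for the upper one and (379,325) for the lower one in the crop, so the half is still about 0.3 rad open. It is being pushed cleanly with about 3 N of drag. From here the push is slower.

```bash

python3 -m crank '{"translation":[[-0.181,0.106,0],[-0.181,0.106,0],[-0.181,0.106,0],[-0.181,0.106,0],[-0.181,0.106,0],[-0.181,0.106,0],[-0.181,0.106,0],[-0.181,0.106,0],[0,0,0]],"twist":[[0,0,0.02],[0,0,0.02],[0,0,0.02],[0,0,0.02],[0,0,0.02],[0,0,0.02],[0,0,0.02],[0,0,0.02],[0,0,0]]}'
python3 - <<'E'
from h import *
s,p=look('wrist',['swing_hole','fixed_hole','mould_base'])
s,p=look('scene',['swing_hole','fixed_hole','mould_base'])
s,p=look('top',['swing_hole','fixed_hole','mould_base'])
E
```

```text
clock: 8.75
ee_pos: [0.5835, 0.0222, 0.2078]
eef_rot: [0.625, 0.781, 0.0, 0.0]
ft_force: [0.1, 0.6, -0.2]
width: 0.001
finger_force: 0.2
wrist swing_hole []
wrist fixed_hole [([141.0, 284.0], 0.47, [0.5211, -0.0206])]
wrist mould_base [([141.0, 286.0], 0.79, [0.5097, -0.0528])]
scene swing_hole [([189.0, 208.0], 0.98, [0.396, -0.1251]), ([207.0, 160.0], 0.9, [0.3389, 0.0239]), ([289.0, 218.0], 0.58, [0.6233, -0.012])]
scene fixed_hole []
scene mould_base [([242.0, 222.0], 0.89, [0.5122, -0.0584])]
top swing_hole [([285.0, 239.0], 0.78, [0.3861, -0.1146])]
top fixed_hole [([263.0, 164.0], 0.75, [0.6181, -0.0503])]
top mould_base [([267.0, 198.0], 0.77, [0.5159, -0.0625])]
```

```bash

python3 -m crank '{"translation":[[-0.09,0.054,0],[-0.09,0.054,0],[-0.09,0.054,0],[-0.09,0.054,0]],"twist":[[0,0,0.01],[0,0,0.01],[0,0,0.01],[0,0,0.01]]}'
python3 - <<'E'
from h import *
s,p=look('scene',['swing_hole','fixed_hole'])
c=p['image'][200:250,240:310];cv2.imwrite('pics/s3.png',cv2.resize(c,None,fx=8,fy=8,interpolation=cv2.INTER_CUBIC))
E
```

```text
clock: 9.68
ee_pos: [0.5861, 0.0195, 0.2077]
eef_rot: [0.64, 0.768, 0.0, -0.0]
ft_force: [-0.2, 2.1, 0.8]
width: 0.004
finger_force: 1.1
scene swing_hole [([189.0, 206.0], 0.94, [0.3919, -0.1228]), ([208.0, 160.0], 0.94, [0.3396, 0.027]), ([289.0, 223.0], 0.74, [0.6283, -0.0245])]
scene fixed_hole [([284.0, 228.0], 0.8, [0.6233, -0.0351])]
```

View pics/s3.png

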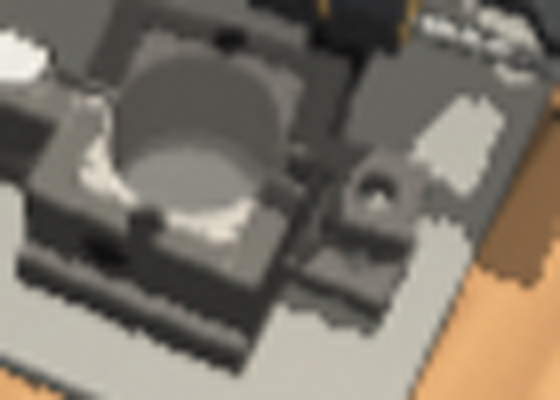

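The upper hole is at (377,187) in the crop and the lower lug is still showing behind it, so roughly 12–16 mm remain at the lug.

```bash

python3 -m crank '{"translation":[[-0.09,0.054,0],[-0.09,0.054,0],[-0.09,0.054,0],[-0.09,0.054,0]],"twist":[[0,0,0.01],[0,0,0.01],[0,0,0.01],[0,0,0.01]]}'
python3 - <<'E'
from h import *
s=read_state();p=snapshot('scene')
f=at(p,(284.75,231.25),.038);print(f,proj(p,np.r_[f[:2],.056]))
print([d['location'] for d in pinpoint(p,'swing_hole')],s['ft_force'])
E
```

```text
clock: 10.17
ee_pos: [0.5889, 0.0162, 0.2077]
eef_rot: [0.655, 0.755, 0.0, 0.0]
ft_force: [1.6, 3.6, -0.6]
width: 0.005
finger_force: 1.3
[ 0.62852622 -0.04131831  0.038     ] [285.36200604 227.75164424]
[[190.3, 202.6], [207.7, 160.8], [287.3, 224.2], [241.4, 221.6]] [ 1.58564401  3.61104162 -0.62630313]
```

```bash

python3 -m crank '{"translation":[[-0.07,0.04,0],[-0.07,0.04,0],[-0.07,0.04,0]],"twist":[[0,0,0.008],[0,0,0.008],[0,0,0.008]]}'
python3 -m crank '{"translation":[[-0.03,0.018,0],[-0.03,0.018,0],[-0.03,0.018,0]],"twist":[[0,0,0.0035],[0,0,0.0035],[0,0,0.0035]]}'
python3 - <<'E'
from h import *
s=read_state();p=snapshot('scene')
print([d['location'] for d in pinpoint(p,'swing_hole')],s['ft_force'])
c=p['image'][200:250,240:310];cv2.imwrite('pics/s4.png',cv2.resize(c,None,fx=8,fy=8,interpolation=cv2.INTER_CUBIC))
E
```

```text
clock: 10.52
ee_pos: [0.5903, 0.0143, 0.2078]
eef_rot: [0.664, 0.748, 0.0, 0.0]
ft_force: [1.6, 2.9, -0.7]
width: 0.004
finger_force: 1.4
clock: 10.77
ee_pos: [0.5909, 0.0135, 0.2077]
eef_rot: [0.668, 0.744, 0.0, 0.0]
ft_force: [1.2, 3.3, -0.4]
width: 0.005
finger_force: 1.5
[[207.0, 156.0], [286.2, 225.1], [190.1, 207.3]] [ 1.21872004  3.34717456 -0.37697586]
```

View pics/s4.png

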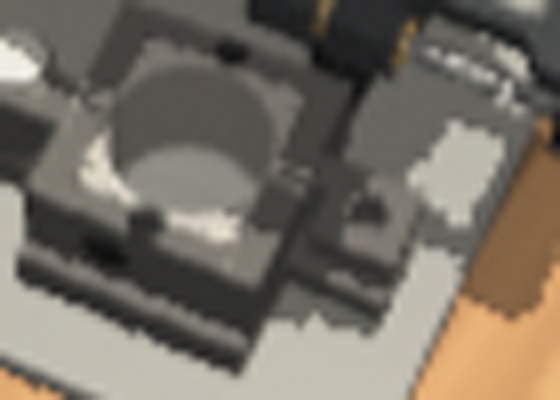

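The upper hole is now at (367,208) in the crop, a few mm short of shut. Creeping in with force checks.

```bash

for i in 1 2; do python3 -m crank '{"translation":[[-0.03,0.018,0],[-0.03,0.018,0],[-0.03,0.018,0]],"twist":[[0,0,0.0035],[0,0,0.0035],[0,0,0.0035]]}' | grep -E "ee_pos|ft_f"; done
python3 - <<'E'
from h import *
s=read_state();p=snapshot('scene')
print([d['location'] for d in pinpoint(p,'swing_hole')],s['ft_force'])
E
```

```text
ee_pos: [0.5915, 0.0126, 0.2077]
ft_force: [0.7, 3.6, 0.3]
ee_pos: [0.5922, 0.0118, 0.2078]
ft_force: [0.7, 3.3, -0.2]
[[285.5, 225.6], [188.7, 204.5]] [ 0.69256827  3.33252488 -0.24203455]
```

```bash

python3 -m crank '{"translation":[[-0.03,0.018,0],[-0.03,0.018,0]],"twist":[[0,0,0.0035],[0,0,0.0035]]}' | grep -E "ee_pos|ft_f"
python3 -m crank '{"translation":[[-0.03,0.015,0],[-0.03,0.015,0]],"twist":[[0,0,0.0035],[0,0,0.0035]]}' | grep -E "ee_pos|ft_f|rot"
```

```text
ee_pos: [0.5926, 0.0112, 0.2078]
ft_force: [0.9, 3.6, 0.6]
ee_pos: [0.5929, 0.0107, 0.2077]
eef_rot: [0.681, 0.732, 0.0, -0.0]
ft_force: [1.4, 6.1, 0.3]
```

```bash

python3 -m crank '{"translation":[[-0.03,0.015,0],[-0.03,0.015,0]],"twist":[[0,0,0.0035],[0,0,0.0035]]}' | grep -E "ee_pos|ft_f|rot"
```

```text
ee_pos: [0.5931, 0.0105, 0.2078]
eef_rot: [0.683, 0.73, 0.0, -0.0]
ft_force: [0.9, 9.8, 1.1]
```

Contact: 9.8 N total with about 3.5 N of drag. The target is about 15 N.

```bash

python3 -m crank '{"translation":[[-0.02,0,0],[-0.02,0,0],[0,0,0]],"twist":[[0,0,0],[0,0,0],[0,0,0]]}' | grep -E "ee_pos|ft_f|clock"
```

```text
clock: 12.22
ee_pos: [0.5931, 0.0104, 0.2077]
ft_force: [0.5, 11.3, 0.1]
```

```bash

python3 -m crank '{"translation":[[-0.02,0,0],[-0.02,0,0],[0,0,0]],"twist":[[0,0,0],[0,0,0],[0,0,0]]}' | grep -E "ee_pos|ft_f|clock"
python3 -m crank '{"translation":[[0,0,0]],"twist":[[0,0,0]]}' | grep -E "ft_f|clock"
```

```text
clock: 12.47
ee_pos: [0.5931, 0.0103, 0.2077]
ft_force: [1.8, 13.6, 1.8]
clock: 12.55
ft_force: [1.6, 13.8, 1.7]
```

```bash

python3 -m crank '{"translation":[[-0.02,0,0],[0,0,0],[0,0,0],[0,0,0],[0,0,0],[0,0,0],[0,0,0]],"twist":[[0,0,0],[0,0,0],[0,0,0],[0,0,0],[0,0,0],[0,0,0],[0,0,0]]}' | grep -E "ft_f|clock"
python3 -m crank '{"translation":[[0,0,0],[0,0,0],[0,0,0],[0,0,0],[0,0,0],[0,0,0],[0,0,0],[0,0,0],[0,0,0],[0,0,0],[0,0,0],[0,0,0]],"twist":[[0,0,0],[0,0,0],[0,0,0],[0,0,0],[0,0,0],[0,0,0],[0,0,0],[0,0,0],[0,0,0],[0,0,0],[0,0,0],[0,0,0]]}' | grep -E "ee_pos|ft_f|clock|rot"
python3 - <<'E'
from h import *
s,p=look('scene',['swing_hole','fixed_hole'])
E
```

```text
clock: 13.13
ft_force: [1.0, 14.7, 2.4]
clock: 14.13
ee_pos: [0.5931, 0.0102, 0.2077]
eef_rot: [0.683, 0.73, 0.0, -0.001]
ft_force: [0.8, 14.1, 1.7]
scene swing_hole [([287.0, 226.0], 0.96, [0.6297, -0.0333]), ([187.0, 205.0], 0.77, [0.3849, -0.1217]), ([208.0, 156.0], 0.77, [0.3322, 0.0368])]
scene fixed_hole [([284.0, 229.0], 0.75, [0.6254, -0.0371]), ([198.0, 290.0], 0.25, [0.5397, -0.2792])]
```

```bash

python3 -m crank '{"translation":[[-0.02,0,0],[0,0,0],[0,0,0],[0,0,0],[0,0,0],[0,0,0],[0,0,0],[0,0,0],[0,0,0],[0,0,0],[0,0,0],[0,0,0]],"twist":[[0,0,0],[0,0,0],[0,0,0],[0,0,0],[0,0,0],[0,0,0],[0,0,0],[0,0,0],[0,0,0],[0,0,0],[0,0,0],[0,0,0]]}' | grep -E "ft_f|clock"
python3 -m crank '{"translation":[[0,0,0],[0,0,0],[0.05,0,0],[0.05,0,0],[0.1,0,0],[0.3,0,0],[0.8,0,0],[0,0,-3],[0,0,-3],[0,0,-3],[0,0,-3],[0,0,0]],"twist":[[0,0,0],[0,0,0],[0,0,0],[0,0,0],[0,0,0],[0,0,0],[0,0,0],[0,0,0],[0,0,0],[0,0,0],[0,0,0],[0,0,0]]}' | grep -E "ee_pos|ft_f|clock|rot"
python3 - <<'E'
from h import *
s,p=look('scene',['swing_hole','fixed_hole'])
s,p=look('top',['swing_hole','fixed_hole','lock_pin_grip'])
E
```

```text
clock: 15.28
ft_force: [0.8, 15.2, 1.6]
clock: 16.28
ee_pos: [0.5929, 0.0222, 0.3331]
eef_rot: [0.683, 0.73, 0.002, 0.003]
ft_force: [0.6, -1.1, -0.5]
scene swing_hole [([207.0, 159.0], 0.65, [0.3374, 0.0285]), ([288.0, 229.0], 0.6, [0.6359, -0.0407]), ([189.0, 208.0], 0.6, [0.3962, -0.1254])]
scene fixed_hole [([284.0, 233.0], 0.63, [0.6289, -0.0483])]
top swing_hole [([288.0, 242.0], 0.71, [0.3769, -0.1223])]
top fixed_hole [([262.0, 164.0], 0.6, [0.6194, -0.0462]), ([263.0, 199.0], 0.46, [0.5081, -0.0486])]
top lock_pin_grip [([322.0, 138.0], 0.66, [0.6933, -0.2282]), ([346.0, 170.0], 0.49, [0.5932, -0.2971])]
```

```bash

python3 -m crank '{"translation":[[-3.03,-0.08,-0.8],[-3.03,-0.08,-0.8],[-3.03,-0.08,-0.8],[-3.03,-0.08,-0.8],[-3.03,-0.08,-0.8],[-3.03,-0.08,-0.8],[0,0,0],[0,0,0]],"twist":[[0,0,0],[0,0,0],[0,0,0],[0,0,0],[0,0,0],[0,0,0],[0,0,0],[0,0,0]]}' 5 | grep -E "ee_pos|ft_f|clock|rot"
python3 - <<'E'
from h import *
s,p=look('wrist',['swing_hole','fixed_hole','mould_base','swing_half','lock_pin_grip'])
cv2.imwrite('pics/w5.png',p['image'])
E
python3 -m crank '{"translation":[[-2.86,0,0],[-2.86,0,0],[-2.86,0,0],[-2.86,0,0],[-2.86,0,0],[-2.86,0,0],[-2.86,0,0],[0,0,0],[0,0,0]],"twist":[[0,0,0],[0,0,0],[0,0,0],[0,0,0],[0,0,0],[0,0,0],[0,0,0],[0,0,0],[0,0,0]]}' 5 | grep -E "ee_pos|ft_f|clock|rot"
python3 - <<'E'
from h import *
s,p=look('wrist',['swing_hole','fixed_hole','mould_base','lock_pin_grip','lock_pin','pin_block'])
cv2.imwrite('pics/w6.png',p['image'])
a=cv2.imread('pics/w5.png');cv2.imwrite('pics/both.png',np.vstack([a[:330],p['image'][:330]])[:, :][:600])
E
```

```text
clock: 17.3
ee_pos: [0.5996, -0.1612, 0.375]
eef_rot: [0.684, 0.729, -0.0, -0.0]
ft_force: [0.2, 0.4, -0.3]
wrist swing_hole [([288.0, 68.0], 0.9, [0.627, -0.0425]), ([74.0, 133.0], 0.82, [0.3921, -0.1168]), ([51.0, 11.0], 0.75, [0.3481, 0.0337])]
wrist fixed_hole [([287.0, 69.0], 0.59, [0.6281, -0.0419])]
wrist mould_base []
wrist swing_half [([180.0, 79.0], 0.98, [0.5087, -0.0563]), ([96.0, 188.0], 0.78, [0.3938, -0.1945])]
wrist lock_pin_grip [([232.0, 297.0], 0.63, [0.5845, -0.2923]), ([333.0, 237.0], 0.58, [0.6876, -0.2096])]
clock: 18.35
ee_pos: [0.613, -0.3602, 0.375]
eef_rot: [0.684, 0.73, 0.0, -0.0]
ft_force: [-0.8, 0.7, -0.1]
wrist swing_hole []
wrist fixed_hole [([230.0, 113.0], 0.42, [0.5851, -0.292])]
wrist mould_base []
wrist lock_pin_grip [([345.0, 85.0], 0.83, [0.6937, -0.2541]), ([223.0, 116.0], 0.71, [0.5821, -0.2936])]
wrist lock_pin [([301.0, 128.0], 0.86, [0.666, -0.3042]), ([229.0, 113.0], 0.53, [0.5816, -0.2929])]
wrist pin_block [([191.0, 99.0], 0.93, [0.5344, -0.2781])]
```

View pics/both.png

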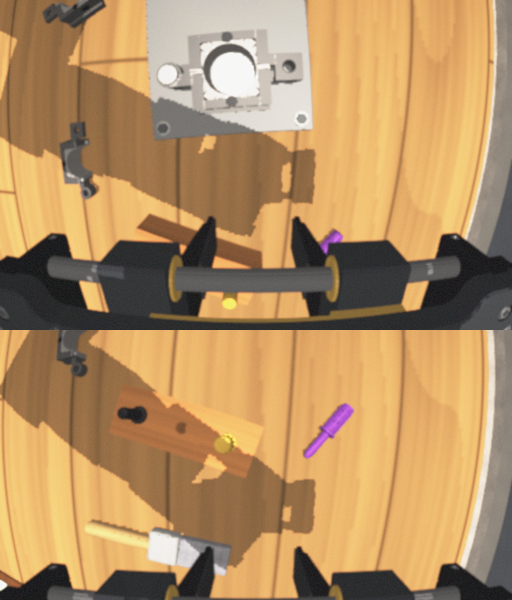

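Upper half: the mould is shut with the lug hole at (289,67). Lower half: the brass pin is at (224,113), the drift at (130,83), and the purple decoy is lying at (330,100). The network's points agree with the picture, so I'm grasping the pin.

```bash

python3 -m crank '{"translation":[[2.3,-0.89,0],[2.3,-0.89,0],[2.3,-0.89,0],[0,0,3.1],[0,0,3.1],[0,0,3.1],[0,0,3.1],[0,0,0],[0,0,0]],"twist":[[0,0,0],[0,0,0],[0,0,0],[0,0,0],[0,0,0],[0,0,0],[0,0,0],[0,0,0],[0,0,0]]}' 5 
python3 -m crank '{"translation":[[0,0,0],[0,0,0],[0,0,0],[0,0,0],[0,0,0],[0,0,0],[0,0,0],[0,0,0],[0,0,0],[0,0,0]],"twist":[[0,0,0],[0,0,0],[0,0,0],[0,0,0],[0,0,0],[0,0,0],[0,0,0],[0,0,0],[0,0,0],[0,0,0]]}' 0
```

```text
clock: 19.45
ee_pos: [0.5819, -0.2923, 0.2512]
eef_rot: [0.683, 0.73, -0.0, -0.001]
ft_force: [0.4, 0.2, 0.7]
width: 0.525
finger_force: 0.0
clock: 20.28
ee_pos: [0.5819, -0.2926, 0.2523]
eef_rot: [0.683, 0.73, 0.0, 0.0]
ft_force: [-2.0, -0.2, 5.5]
width: 0.165
finger_force: 30.0
```

```bash

python3 -m crank '{"translation":[[0,0,-0.5],[0,0,-1.5],[0,0,-2.5],[0,0,-2.5],[0,0,-2.5],[2.67,0.92,0],[2.67,0.92,0],[2.67,0.92,0],[2.67,0.92,0],[2.67,0.92,0],[2.67,0.92,0],[0,0,0]],"twist":[[0,0,0],[0,0,0],[0,0,0],[0,0,0],[0,0,0],[0,0,0],[0,0,0],[0,0,0],[0,0,0],[0,0,0],[0,0,0],[0,0,0]]}'
python3 -m crank '{"translation":[[0,0,0],[0,0,0],[0,0,0]],"twist":[[0,0,0],[0,0,0],[0,0,0]]}' |head -2
python3 - <<'E'
from h import *
for i in range(3):
    s,p=look('wrist',['swing_hole','fixed_hole','swing_half'])
    T=np.eye(4);T[:3,:3]=R.from_quat(s['eef_rot']).as_matrix();T[:3,3]=s['ee_pos']
    for n,dz in(('lock_pin_tip',.239),('lock_pin_grip',.171)):
        for d in pinpoint(p,n)[:3]:
            w=at(p,d['location'],s['ee_pos'][2]-dz,s);print(n,d['location'],round(d['p'],2),np.round(w,4),np.round((np.linalg.inv(T)@np.r_[w,1])[:3],4))
c=p['image'];cv2.imwrite('pics/w7.png',cv2.resize(c,(800,600)))
E
```

```text
clock: 21.28
ee_pos: [0.6269, -0.1249, 0.3468]
eef_rot: [0.682, 0.731, 0.0, -0.0]
ft_force: [0.0, -0.3, -1.0]
width: 0.163
finger_force: 30.0
clock: 21.53
ee_pos: [0.626, -0.13, 0.3467]
wrist swing_hole [([22.0, 36.0], 0.93, [0.3558, 0.0311]), ([48.0, 165.0], 0.87, [0.3986, -0.1173]), ([260.0, 95.0], 0.81, [0.6276, -0.0418])]
wrist fixed_hole []
wrist swing_half [([71.0, 214.0], 0.82, [0.3924, -0.1925]), ([151.0, 103.0], 0.81, [0.5112, -0.0534]), ([79.0, 0.0], 0.78, [0.4046, 0.0777])]
lock_pin_tip [254.4, 207.5] 0.59 [ 0.6282 -0.1299  0.1077] [-1.00e-04  2.20e-03  2.39e-01]
lock_pin_grip [254.2, 247.2] 0.82 [ 0.6278 -0.1292  0.1757] [0.0006 0.0019 0.171 ]
wrist swing_hole [([263.0, 96.0], 0.92, [0.6303, -0.0421]), ([22.0, 35.0], 0.81, [0.3547, 0.0331]), ([50.0, 161.0], 0.73, [0.4017, -0.1123]), ([253.0, 206.0], 0.56, [0.6282, -0.1474])]
wrist fixed_hole []
wrist swing_half [([147.0, 105.0], 0.82, [0.5062, -0.0551]), ([79.0, 1.0], 0.71, [0.4051, 0.0765]), ([71.0, 213.0], 0.59, [0.3924, -0.1909])]
lock_pin_tip [253.6, 207.9] 0.62 [ 0.6277 -0.1298  0.1077] [-0.0004  0.0016  0.239 ]
wrist swing_hole [([20.0, 36.0], 0.8, [0.3518, 0.0332]), ([259.0, 95.0], 0.78, [0.6267, -0.0413]), ([47.0, 162.0], 0.62, [0.397, -0.1132])]
wrist fixed_hole []
wrist swing_half [([146.0, 107.0], 0.95, [0.506, -0.0566]), ([78.0, 3.0], 0.92, [0.4035, 0.0749]), ([72.0, 212.0], 0.81, [0.3942, -0.1892])]
lock_pin_tip [254.3, 207.2] 0.94 [ 0.6284 -0.1287  0.1077] [2.00e-04 2.10e-03 2.39e-01]
lock_pin_grip [254.5, 246.7] 0.6 [ 0.6283 -0.1279  0.1757] [0.001  0.0021 0.171 ]
lock_pin_grip [254.0, 206.1] 0.2 [ 0.6263 -0.1033  0.1757] [0.0256 0.0018 0.171 ]
```

View pics/w7.png

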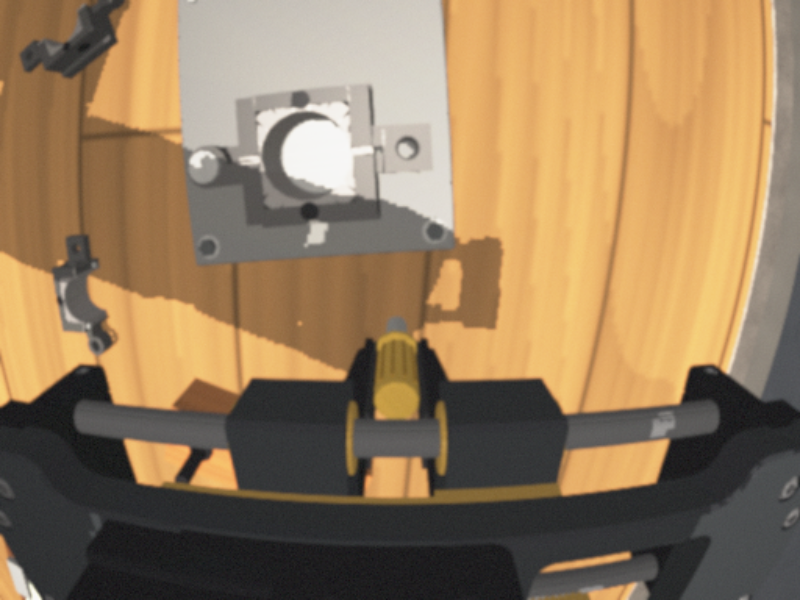

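The pin is held straight at (395,360), with the mould shut and the lug hole at (406,148). Moving to 25 mm short and lower for a closer relative measurement.

```bash

python3 -m crank '{"translation":[[2.1,0.13,1],[2.1,0.13,1],[2.1,0.12,1.2],[0,0,0],[0,0,0],[0,0,0],[0,0,0]],"twist":[[0,0,0],[0,0,0],[0,0,0],[0,0,0],[0,0,0],[0,0,0],[0,0,0]]}' | head -3
cat >m.py <<'E'
from h import *
H=[];P=[]
for i in range(5):
    s=read_state();p=snapshot('wrist');T=R.from_quat(s['eef_rot']).as_matrix()
    f=lambda px,z:T.T@(at(p,px,z,s)-s['ee_pos'])
    h=[d for d in pinpoint(p,'swing_hole') if np.hypot(*(at(p,d['location'],.056,s)[:2]-[.627,-.042]))<.02]
    t=[d for d in pinpoint(p,'lock_pin_tip') if abs(f(d['location'],s['ee_pos'][2]-.239)[:2]).max()<.015]
    if h:H.append(f(h[0]['location'],.056)*100);print('h',h[0]['location'],np.round(H[-1],2))
    if t:P.append(f(t[0]['location'],s['ee_pos'][2]-.239)*100);print('t',t[0]['location'],np.round(P[-1],2))
print(s['ee_pos'],np.median(H,0)-np.median(P,0))
c=p['image'][60:240,160:400];cv2.imwrite('pics/m.png',cv2.resize(c,None,fx=3.3,fy=3.3,interpolation=cv2.INTER_CUBIC))
E
python3 m.py
```

```text
clock: 23.02
ee_pos: [0.626, -0.0667, 0.3152]
eef_rot: [0.683, 0.73, 0.0, 0.0]
h [254.6, 170.6] [ 2.49  0.24 25.92]
t [252.5, 207.0] [ 0.04  0.07 23.9 ]
h [253.5, 170.4] [ 2.51  0.15 25.91]
t [257.2, 204.4] [ 0.25  0.44 23.9 ]
h [255.8, 171.3] [ 2.44  0.34 25.89]
t [256.0, 207.8] [-0.03  0.35 23.9 ]
h [255.0, 171.2] [ 2.45  0.27 25.88]
t [256.6, 205.7] [ 0.14  0.39 23.9 ]
h [255.3, 172.5] [ 2.34  0.3  25.87]
t [254.2, 208.3] [-0.07  0.21 23.9 ]
[ 0.6258474  -0.0659205   0.31472273] [ 2.41367895 -0.07258771  1.99237039]
```

```bash

python3 -m crank '{"translation":[[1.0,-0.02,0],[1.0,-0.02,0.4],[0.41,-0.01,0.5],[0,0,0.2],[0,0,0],[0,0,0],[0,0,0],[0,0,0]],"twist":[[0,0,0],[0,0,0],[0,0,0],[0,0,0],[0,0,0],[0,0,0],[0,0,0],[0,0,0]]}' | head -4
python3 m.py
```

```text
clock: 24.43
ee_pos: [0.6238, -0.0421, 0.3038]
eef_rot: [0.683, 0.73, 0.0, 0.0]
ft_force: [0.8, 0.3, -1.7]
h [253.0, 204.7] [-0.09  0.11 24.78]
t [256.2, 204.0] [ 0.29  0.36 23.9 ]
h [256.0, 203.1] [ 0.05  0.35 24.78]
t [255.3, 206.0] [ 0.12  0.29 23.9 ]
h [254.2, 203.7] [ 0.    0.21 24.78]
t [253.7, 208.0] [-0.05  0.17 23.9 ]
h [256.5, 201.9] [ 0.16  0.39 24.77]
t [255.5, 205.5] [ 0.16  0.31 23.9 ]
h [255.4, 201.6] [ 0.18  0.3  24.77]
t [257.4, 206.5] [ 0.08  0.46 23.9 ]
[ 0.6237141  -0.04192701  0.30370929] [-0.06851776 -0.00244066  0.87997769]
```

```bash

python3 -m crank '{"translation":[[0,0,0.2],[0,0,0.2],[0,0,0.2],[0,0,0.2],[0,0,0.1],[0,0,0]],"twist":[[0,0,0],[0,0,0],[0,0,0],[0,0,0],[0,0,0],[0,0,0]]}' | grep -E "ee_p|ft_"
python3 -m crank '{"translation":[[0,0,0.08],[0,0,0.08],[0,0,0.08],[0,0,0]],"twist":[[0,0,0],[0,0,0],[0,0,0],[0,0,0]]}' | grep -E "ee_p|ft_"
```

```text
ee_pos: [0.6238, -0.0419, 0.2944]
ft_force: [-0.2, -0.0, -1.3]
ee_pos: [0.6239, -0.0419, 0.2924]
ft_force: [1.1, -0.3, -0.2]
```

```bash

python3 -m crank '{"translation":[[0,0,0.08],[0,0,0.08],[0,0,0.08],[0,0,0.08],[0,0,0]],"twist":[[0,0,0],[0,0,0],[0,0,0],[0,0,0],[0,0,0]]}' | grep -E "ee_p|ft_"
python3 -m crank '{"translation":[[0,0,0.1],[0,0,0.1],[0,0,0.1],[0,0,0.1],[0,0,0]],"twist":[[0,0,0],[0,0,0],[0,0,0],[0,0,0],[0,0,0]]}' | grep -E "ee_p|ft_"
```

```text
ee_pos: [0.6242, -0.0419, 0.2893]
ft_force: [6.3, -0.0, -1.3]
ee_pos: [0.6243, -0.0419, 0.2853]
ft_force: [6.9, 0.2, -0.6]
```

Inside the upper lug, there is a side load of +6.5 N in x. Easing that way (tool +y).

```bash

python3 -m crank '{"translation":[[0,0.03,0],[0,0.03,0],[0,0,0]],"twist":[[0,0,0],[0,0,0],[0,0,0]]}' | grep -E "ee_p|ft_"
python3 -m crank '{"translation":[[0,0.03,0],[0,0.03,0],[0,0,0]],"twist":[[0,0,0],[0,0,0],[0,0,0]]}' | grep -E "ee_p|ft_"
```

```text
ee_pos: [0.6247, -0.0419, 0.2852]
ft_force: [5.7, 0.3, -0.2]
ee_pos: [0.6251, -0.0418, 0.2851]
ft_force: [4.9, -0.1, 0.9]
```

```bash

python3 -m crank '{"translation":[[0,0.03,0],[0,0.03,0],[0,0,0]],"twist":[[0,0,0],[0,0,0],[0,0,0]]}' | grep -E "ee_p|ft_"
python3 -m crank '{"translation":[[0,0.03,0],[0,0.03,0],[0,0,0]],"twist":[[0,0,0],[0,0,0],[0,0,0]]}' | grep -E "ee_p|ft_"
```

```text
ee_pos: [0.6255, -0.0418, 0.285]
ft_force: [4.0, 1.0, 0.5]
ee_pos: [0.6259, -0.0417, 0.2848]
ft_force: [1.0, 0.5, 0.2]
```

```bash

python3 -m crank '{"translation":[[0,0.04,0],[0,0.04,0],[0,0,0]],"twist":[[0,0,0],[0,0,0],[0,0,0]]}' | grep -E "ee_p|ft_"
python3 -m crank '{"translation":[[0,0,0.08],[0,0,0.08],[0,0,0.08],[0,0,0.08],[0,0,0.08],[0,0,0.08],[0,0,0]],"twist":[[0,0,0],[0,0,0],[0,0,0],[0,0,0],[0,0,0],[0,0,0],[0,0,0]]}' | grep -E "ee_p|ft_"
python3 -m crank '{"translation":[[0,0,0.06],[0,0,0.06],[0,0,0.06],[0,0,0.06],[0,0,0]],"twist":[[0,0,0],[0,0,0],[0,0,0],[0,0,0],[0,0,0]]}' | grep -E "ee_p|ft_"
```

```text
ee_pos: [0.6268, -0.0416, 0.2849]
ft_force: [-0.1, 0.7, -0.1]
ee_pos: [0.6269, -0.0417, 0.2801]
ft_force: [-0.0, -0.1, -1.2]
ee_pos: [0.6269, -0.0417, 0.2778]
ft_force: [0.2, -0.1, -1.5]
```

```bash

python3 -m crank '{"translation":[[0,0,0.06],[0,0,0.06],[0,0,0.06],[0,0,0.06],[0,0,0]],"twist":[[0,0,0],[0,0,0],[0,0,0],[0,0,0],[0,0,0]]}' | grep -E "ee_p|ft_"
python3 -m crank '{"translation":[[0,0,0.06],[0,0,0.06],[0,0,0.06],[0,0,0.06],[0,0,0]],"twist":[[0,0,0],[0,0,0],[0,0,0],[0,0,0],[0,0,0]]}' | grep -E "ee_p|ft_"
```

```text
ee_pos: [0.6269, -0.0417, 0.2754]
ft_force: [-0.2, -0.6, -0.3]
ee_pos: [0.6269, -0.0417, 0.273]
ft_force: [-0.6, 0.8, -1.1]
```

Free in both lugs; continuing down.

```bash

python3 -m crank '{"translation":[[0,0,0.1],[0,0,0.1],[0,0,0.1],[0,0,0.1],[0,0,0.1],[0,0,0]],"twist":[[0,0,0],[0,0,0],[0,0,0],[0,0,0],[0,0,0],[0,0,0]]}' | grep -E "ee_p|ft_"
python3 -m crank '{"translation":[[0,0,0.1],[0,0,0.1],[0,0,0.1],[0,0,0.1],[0,0,0.1],[0,0,0]],"twist":[[0,0,0],[0,0,0],[0,0,0],[0,0,0],[0,0,0],[0,0,0]]}' | grep -E "ee_p|ft_|clock"
```

```text
ee_pos: [0.6269, -0.0417, 0.2679]
ft_force: [1.1, -0.3, -1.5]
clock: 30.93
ee_pos: [0.6269, -0.0417, 0.2629]
ft_force: [0.3, -0.6, -0.8]
```

```bash

python3 -m crank '{"translation":[[0,0,0.08],[0,0,0.08],[0,0,0.08],[0,0,0.06],[0,0,0]],"twist":[[0,0,0],[0,0,0],[0,0,0],[0,0,0],[0,0,0]]}' | grep -E "ee_p|ft_"
python3 -m crank '{"translation":[[0,0,0.04],[0,0,0.04],[0,0,0]],"twist":[[0,0,0],[0,0,0],[0,0,0]]}' | grep -E "ee_p|ft_|clock"
```

```text
ee_pos: [0.6269, -0.0417, 0.26]
ft_force: [-0.5, 0.7, -0.5]
clock: 31.6
ee_pos: [0.6269, -0.0417, 0.2593]
ft_force: [0.8, 0.1, -0.5]
```

```bash

python3 -m crank '{"translation":[[0,0,0.04],[0,0,0.04],[0,0,0]],"twist":[[0,0,0],[0,0,0],[0,0,0]]}' | grep -E "ee_p|ft_|clock"
```

```text
clock: 31.85
ee_pos: [0.6269, -0.0417, 0.2585]
ft_force: [0.4, 0.3, -1.4]
```

```bash

python3 -m crank '{"translation":[[0,0,0.03],[0,0,0.03],[0,0,0]],"twist":[[0,0,0],[0,0,0],[0,0,0]]}' | grep -E "ee_p|ft_|clock"
```

```text
clock: 32.1
ee_pos: [0.6269, -0.0417, 0.2582]
ft_force: [-1.2, 0.3, 3.3]
```

```bash

python3 -m crank '{"translation":[[0,0,0.03],[0,0,0.03],[0,0,0]],"twist":[[0,0,0],[0,0,0],[0,0,0]]}' | grep -E "ee_p|ft_|clock"
```

```text
clock: 32.35
ee_pos: [0.627, -0.0417, 0.2581]
ft_force: [-2.6, 0.6, 7.9]
```

The collar is seated, at 8 N. Relaxing slightly, holding, releasing and backing off.

```bash

python3 -m crank '{"translation":[[0,0,-0.03],[0,0,-0.03],[0,0,0],[0,0,0],[0,0,0]],"twist":[[0,0,0],[0,0,0],[0,0,0],[0,0,0],[0,0,0]]}' | grep -E "ee_p|ft_|clock"
python3 -m crank '{"translation":[[0,0,0],[0,0,0],[0,0,0],[0,0,0],[0,0,0],[0,0,0],[0,0,0],[0,0,0]],"twist":[[0,0,0],[0,0,0],[0,0,0],[0,0,0],[0,0,0],[0,0,0],[0,0,0],[0,0,0]]}' 4
python3 -m crank '{"translation":[[0,0,-0.5],[0,0,-1.5],[0,0,-2.5],[0,0,-2.5],[-2,0,-2.5],[-2.5,0,0],[-2.5,0,0],[0,0,0],[0,0,0]],"twist":[[0,0,0],[0,0,0],[0,0,0],[0,0,0],[0,0,0],[0,0,0],[0,0,0],[0,0,0],[0,0,0]]}'
python3 - <<'E'
from h import *
s,p=look('wrist',['swing_hole','lock_pin_grip','lock_pin'],{'lock_pin_grip':.086,'lock_pin':.018})
s,p=look('scene',['lock_pin_grip','lock_pin'],{'lock_pin_grip':.086,'lock_pin':.018})
E
```

```text
clock: 32.77
ee_pos: [0.627, -0.0417, 0.2582]
ft_force: [-1.4, 0.4, 5.5]
clock: 33.43
ee_pos: [0.6269, -0.0417, 0.2579]
eef_rot: [0.683, 0.73, 0.0, -0.0]
ft_force: [0.2, 0.7, 0.4]
width: 0.419
finger_force: 0.0
clock: 34.18
ee_pos: [0.6314, -0.1125, 0.3532]
eef_rot: [0.684, 0.73, 0.0, 0.0]
ft_force: [0.9, 0.6, -0.1]
width: 0.422
finger_force: 0.0
wrist swing_hole [([20.0, 50.0], 0.89, [0.3528, 0.0344]), ([252.0, 111.0], 0.8, [0.6264, -0.0401]), ([48.0, 177.0], 0.77, [0.3968, -0.116])]
wrist lock_pin_grip [([256.0, 115.0], 0.69, [0.6301, -0.0422])]
wrist lock_pin [([253.0, 110.0], 0.67, [0.6273, -0.0399]), ([273.0, 314.0], 0.45, [0.6716, -0.2999])]
scene lock_pin_grip [([269.0, 325.0], 0.57, [0.7188, -0.2671]), ([242.0, 220.0], 0.47, [0.5371, -0.0964])]
scene lock_pin [([186.0, 280.0], 0.7, [0.4951, -0.2701]), ([240.0, 336.0], 0.5, [0.6715, -0.3056]), ([285.0, 231.0], 0.32, [0.6257, -0.0298])]
```

```bash
python3 -c "
from station import *
print(finish_job())"
```

```text
the job is handed in; nothing more can be done
None
```

The mould is shut and was pressed closed for over 2 s; the lock pin is down through both lugs, released, and the job is handed in at about 34 s. The squeeze between the faces, worked out from the push force, was about 6–11 N; the judge's verdict was not shown.

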